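# Slide a workpiece under the drill bridge and latch it in

## Robot

A 7-joint arm with a two-finger parallel gripper is mounted at the origin on a cart in front of the work surface, level with it; the furniture and walls round the work are solid. World frame = base frame: x ahead of the robot, y to its left, z up, the work surface at z = 0. Lengths are in m, angles in rad, forces in N, time in s.
With the tool pointing down it reaches from about 0.425 to 0.925 m from the base axis. Payload 6.8 kg.
Tool frame: the origin (TCP) lies at the very end of the fingers, on their centre line; the grasp point (between the pads) lies 19 mm behind it; z points along the fingers, y is the line along which they close (so a half turn about z gives the same grasp; the last joint's range is limited). The gripper opens to 85 mm and grips with 20 to 120 N. Pads are 22 mm wide; open, the fingers measure 114 mm over their backs; the gripper's body (76 mm by 85 mm) begins 54 mm behind the grasp point. The pads swing forward as they close: fully open they stand 13 mm farther back than shut.
Start: joints at [-1.377, 0.477, 0.022, 1.555, -0.011, 1.109, -0.083], TCP at [0.201, 0.645, 0.231] pointing down, gripper open.
Joint ranges: [-2.96, 2.96], [-0.34, 2.1], [-1.41, 1.46], [0.24, 2.44], [-1.37, 4.51], [0.17, 1.92], [-2.96, 2.96]. Speed limits (rad/s): [2.39, 2.39, 3.14, 3.14, 3.14, 3.14, 3.14].

## Interface

Orientations are given as a unit quaternion [w, x, y, z].
In Python, from station import get_obs, read_camera, hand_in gives the robot as it stands.
- The arm moves only by the tool arm_command, never from a script. Its argument "commands" is one flat list of numbers, 7 for each row, row after row: the shift along the tool's x, y, z in m, then the turn, a rotation vector about the tool's x, y, z in degrees, then the opening, from 0 (shut) to 1 (fully open). In form: [tx, ty, tz, rx, ry, rz, fingers, tx, ty, tz, rx, ry, rz, fingers, ...]. A call has 1 to 8 rows; each row is the pose to reach, as a shift and turn from the pose commanded when the call began, along the tool's axes at that moment; what a row does not reach only later rows make up. A row lasts 1/10 s, in which the tool goes at most 50 mm and 8.59 degrees, less where a joint would pass 70% of its speed; a pose out of reach is approached as far as the arm can. A call with a gripper value outside its range is refused whole. The fingers move at their own pace and stop on an object; "force" is the grip in N (left out, the last holds). Time passes only in rows, so rows that repeat a pose let the fingers close. It gives the time, the measured TCP pose, the force, the opening and the grip force at its end, in the units of the state.
- get_obs(): the state, without advancing time (a new reading comes with each control period).
- read_camera(name): name is "scene" or "top" or "wrist"; returns a dict with "img" (400x640x3 uint8, red, green, blue), "camera_matrix" (3x3 intrinsics, pixels), "pose" (4x4, takes a point from camera to world coordinates). Camera axes: x right, y down, z forward; pixel columns grow to the right and rows downward; lengths in m; the calibration is good to about 2 mm. A picture is of the moment at which its call begins. There is no depth.
- hand_in(): hands the job in; it is judged then, once.
The state is a dict: "t": time; "q": joint angles; "joint_vel": joint speeds; "joint_torque": joint torques, N m; "eef_pos": TCP position; "tool_rot": TCP orientation; "contact_force": force on the tool from outside, world axes, zero at the start; "torque": the same for the moment, N m; "gripper_width": opening from 0.0 (shut) to 1.0 (fully open); "grasp_force": force on a finger pad.
Only numpy, scipy, OpenCV 4.12 (cv2) and the standard library are available. Lean on these libraries where they do the work, as an engineer would, in place of code of your own. Each camera call takes 0.05 s, during which the arm holds its last target. There are 200 camera calls.

## Task

Load the drilling jig: slide the wooden offcut along the jig's board, between the guide strips and under the aluminium bridge, until it is fully home against the red end stop. Then swing the steel latch bar all the way closed behind it. Keep the offcut flat on the board the whole time (do not lift it) and leave the tools lying around where they are.

Things in the scene. Friction and masses are not known exactly. Their poses are not given: they have to be found in the camera images.
- drill_jig: Drilling jig fixed to the bench: plywood board 450 x 160 x 12 mm, lying crosswise before the robot, with guide strips, bridge, red end stop and latch. Origin: centre of its underside, on the bench top. Its x axis runs along the board in the feed direction (to the robot's left), y to the left of the feed, z up.
- mouth (a point): Start of the straight channel, at the board's top on the centre line (jig frame x = 35, y = 0, z = 12 mm). Two wooden guide strips, 20 mm high, 18 thick, run from here to the end stop with their inner faces 51 mm apart. Before it two strips of the same height flare out at about 24 degrees over 60 mm to a mouth about 105 wide; behind that the board is open.
- bridge_underside (a point): Centre of the underside of the aluminium drill bridge, on the channel's centre line, 40 mm above the board (jig frame x = 130 mm). The bridge spans both strips and is 40 mm long in the feed direction; its top with two brass bushes is 72 mm above the bench.
- stop_face (a point): Foot of the red end stop's face, on the board's top (12 mm above the bench), on the channel's centre line, at x = 200 mm in the jig's frame. The stop is 30 mm high.
- wood_offcut: Brown wooden offcut, 45 x 140 x 32 mm, 0.1 to 0.2 kg, loose, askew (up to 20 degrees) on the open part of the board before the mouth. Rough wood: fed askew it wedges in the mouth, so straighten it first. Origin: centre of its underside; y along its 140 mm length, z up. Home, its origin is at x = 130 mm in the jig's frame and its rear end, at x = 60, sticks out of the bridge towards the latch.
- latch (a joint): Angle, rad, of a flat steel bar (90 x 18 x 12 mm) with a black knob near its end, turning level on the pivot. 0 = closed, a hard stop: straight across the channel over both strips, 6 mm behind a home offcut. Grows counter-clockwise from above as it opens; starts at 2.0 to 2.6, pointing back and away on the jig's -y side. No spring; stays where left; about 0.5 N at the knob moves it.
- latch_pivot (a point): On the latch's pivot axis, 45 mm above the bench; in the jig's frame at x = 45, y = -40 mm; it does not move. The bar turns 33 to 45 mm above the bench, just over the strips but lower than the offcut's top (44 mm). To close, the knob goes round the pivot: back behind the mouth, across, then in the feed direction.
- latch_knob (a point): On the axis of the latch's black knob, 63 mm above the bench, 80 mm from the pivot axis. The knob is 18 mm in diameter and rises from the bar (45 mm above the bench) to 76 mm above the bench.
- sanding_block: Red-brown sanding block, 60 x 100 x 31 mm, loose bystander. Origin: centre of its underside.
- masking_tape: Roll of cream masking tape, 100 mm across, 24 mm high, loose bystander. Origin: centre of its underside.
- driver_red_flat: Red-handled screwdriver, 192 mm long, loose bystander. Origin: centre of its underside.
- tape_measure: Yellow tape measure, 35 x 84 x 69 mm, loose bystander. Origin: centre of its underside.
- try_square_1: Try square with wooden stock and steel blade, 197 x 111 x 18 mm, loose bystander. Origin: centre of its underside.
Not all that is in view belongs to the job. What is shaped like the wood_offcut but turquoise is not meant.

How it is judged:
By the outcome, as a careful person would: the job done as asked, in the order asked, and still so for the second after the job is handed in, with the robot touching nothing.
It also fails if it takes over 69 s, if anything falls off the work surface, if the arm or the gripper's body presses on something with over 40 N, if the wrist force passes 120 N, or if a joint passes its speed limit or range.

## Working session

There is one attempt and no reset: what is moved stays moved. The work goes in short steps, Python scripts to look and compute and a tool call to move; the robot and the scene stay as the last step left them, time stands still between calls to the robot, and variables do not carry over. Pictures are saved under pics/ and viewed, at most 10 in all, crops included, and the job is handed in when it is done.

Besides the shell and the picture viewer there is one more tool, called in YAML: its name, and indented under it one key for each argument. arm_command: Moves the arm, as the interface text tells. Its arguments: {"type":"object","properties":{"commands":{"type":"array","items":{"type":"number"}},"force":{"type":"number"}},"required":["commands"]}

```bash
mkdir -p pics; ls; cat > h.py <<'E'
import numpy as np,cv2
from station import get_obs, read_camera, hand_in
def snap(n,f):
    c=read_camera(n); cv2.imwrite('pics/'+f,c['img'][:,:,::-1]); np.savez('pics/'+f+'.npz',K=c['camera_matrix'],P=c['pose']); return c
def px2w(f,uv,z):
    d=np.load('pics/'+f+'.npz');r=d['P'][:3,:3]@np.linalg.solve(d['K'],np.array([uv[0],uv[1],1.]));o=d['P'][:3,3]
    return o+r*(z-o[2])/r[2]
E
python3 - <<'E'
from h import *
for n in('scene','top'):
    c=snap(n,n+'1.png');print(n,c['pose'].round(3).tolist(),c['camera_matrix'].round(1).tolist())
o=get_obs();print(o['eef_pos'],o['tool_rot'],o['t'],o['gripper_width'])
E
```

```text
pics
scene [[0.662, -0.515, 0.545, -0.059], [-0.749, -0.472, 0.465, -0.564], [0.018, -0.716, -0.698, 0.875], [0.0, 0.0, 0.0, 1.0]] [[402.3, 0.0, 314.6], [0.0, 402.3, 204.6], [0.0, 0.0, 1.0]]
top [[0.001, -0.982, 0.19, 0.381], [-1.0, -0.003, -0.012, -0.041], [0.013, -0.19, -0.982, 1.035], [0.0, 0.0, 0.0, 1.0]] [[365.2, 0.0, 318.6], [0.0, 365.2, 200.7], [0.0, 0.0, 1.0]]
[0.20047959 0.6440027  0.2304396 ] [-6.80657804e-05  1.50298587e-01  9.88640322e-01 -8.01857519e-04] 0.1 0.9996708108581682
```

View pics/top1.png

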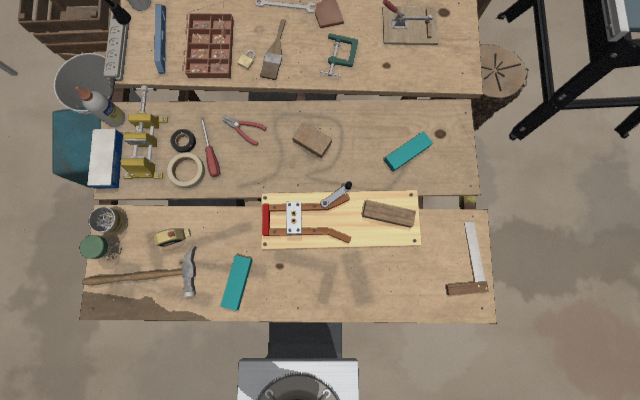

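View pics/scene1.png

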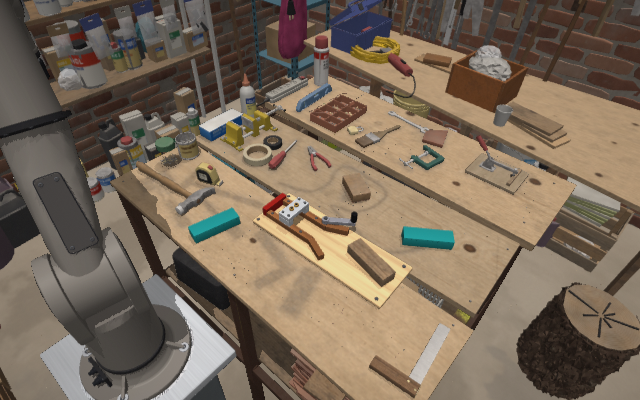

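Top view: the board spans about px (262–421, 190–248), with the stop at left (266,220), the offcut around (388,214), and the latch knob at (348,186). I'll zoom in to get the corners.

```bash
python3 - <<'E'
import cv2
a=cv2.imread('pics/top1.png')[175:260,255:430]
cv2.imwrite('pics/crop1.png',cv2.resize(a,None,fx=4.5,fy=4.5,interpolation=cv2.INTER_CUBIC))
E
```

```text
(no output)
```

View pics/crop1.png

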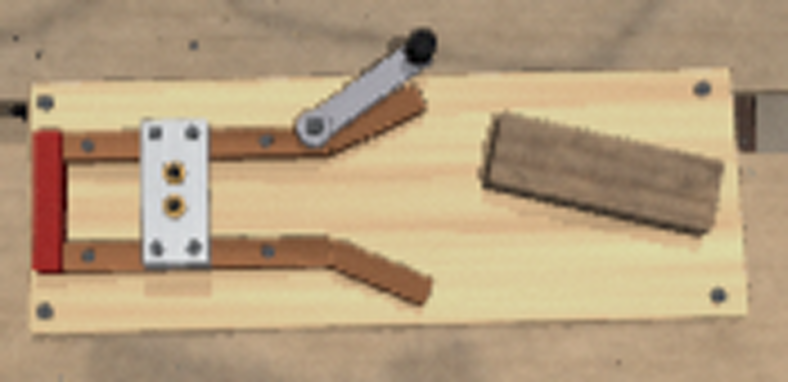

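```bash
cat >> h.py <<'E'
def jig(f,pts):
    # board corners in order (x-,y-... ) jig coords -> fit pose
    J=np.array([[.225,-.08],[-.225,-.08],[-.225,.08],[.225,.08]]);W=np.array([px2w(f,p,.012)[:2] for p in pts])
    a=W-W.mean(0);b=J
    th=np.arctan2((b[:,0]*a[:,1]-b[:,1]*a[:,0]).sum(),(b*a).sum());R=np.array([[np.cos(th),-np.sin(th)],[np.sin(th),np.cos(th)]])
    return W.mean(0),th,R,(a-b@R.T)
E
python3 - <<'E'
from h import *
f='top1.png'
u=lambda p:((p[0]+.5)/4.5+255-.5,(p[1]+.5)/4.5+175-.5)
c,th,R,r=jig(f,[u(p) for p in[(33,83),(730,68),(746,314),(31,332)]])
print('jig',c,np.degrees(th),r*1000)
J=lambda w:R.T@(np.array(w)[:2]-c)
O=[px2w(f,u(p),.044) for p in[(500,112),(722,161),(707,229),(488,180)]]
for o in O: print('off',o[:2],J(o))
m=np.mean(O,0);d=(O[0]+O[3]-O[1]-O[2])[:2];print(m,J(m),np.linalg.norm(d)/2,np.linalg.norm(O[0]-O[3]),np.degrees(np.arctan2(d[1],d[0]))-np.degrees(th))
pv=px2w(f,u((315,127)),.045);k=px2w(f,u((421,44)),.076);print('piv',pv,J(pv),'knob',k,J(k),np.linalg.norm((k-pv)[:2]))
e=J(k)-J(pv);print('latch angle',np.arctan2(e[1],e[0])-np.pi/2)
for p in [(45,103),(202,190)]:pass
print('strip y', [J(px2w(f,u(p),.032)) for p in[(250,156),(250,238),(64,160),(64,240)]])
E
```

```text
jig [ 0.52859797 -0.11532824] 91.45091631275676 [[-1.53500434 -3.12485284]
 [-1.48928838  1.88830719]
 [ 1.75611085  3.86020261]
 [ 1.26818186 -2.62365695]]
off [ 0.57724533 -0.18362903] [-0.06951068 -0.04690235]
off [ 0.54709134 -0.31923076] [-0.20430541 -0.01332451]
off [ 0.50515251 -0.30800393] [-0.19202027  0.02831661]
off [ 0.53489848 -0.17528882] [-0.06010089 -0.00478025]
[ 0.54109692 -0.24653813  0.044     ] [-0.13148431 -0.00917263] 0.13746084135768438 0.04316034124353621 -14.035469902836127
piv [ 0.56728714 -0.06967599  0.045     ] [ 0.04465798 -0.03983271] knob [ 0.6123489  -0.13251363  0.076     ] [-0.0193005  -0.08328894] 0.07732483965071446
latch angle -4.115592355199486
strip y [array([ 0.08492814, -0.0249068 ]), array([0.08594572, 0.02602494]), array([ 0.19975757, -0.02495752]), array([0.19968203, 0.02465038])]
```

```bash
cat >> h.py <<'E'
from scipy.spatial.transform import Rotation as Ro
C=np.array([.5286,-.1153]);TH=np.radians(91.45);RJ=np.array([[np.cos(TH),-np.sin(TH)],[np.sin(TH),np.cos(TH)]])
def j2w(x,y): return C+RJ@np.array([x,y])
def w2j(w): return RJ.T@(np.array(w)[:2]-C)
def plan(xyz,yaw):
    """tool shift (m) and rotvec (deg) to reach TCP xyz with tool pointing down and tool-y at world angle yaw (deg)"""
    o=get_obs();q=o['tool_rot'];R0=Ro.from_quat([q[1],q[2],q[3],q[0]])
    y=np.array([np.cos(np.radians(yaw)),np.sin(np.radians(yaw)),0]);z=np.array([0,0,-1.]);x=np.cross(y,z)
    Rt=Ro.from_matrix(np.c_[x,y,z])
    print('t',round(o['t'],2),'eef',o['eef_pos'].round(4),'shift',R0.inv().apply(np.array(xyz)-o['eef_pos']).round(4),'rot',(R0.inv()*Rt).as_rotvec(degrees=True).round(2),'F',np.round(o['contact_force'],1))
E
python3 - <<'E'
from h import *
plan([.5,.25,.23],33)
plan([.53,-.295,.16],-12.6)
E
```

```text
t 0.1 eef [0.2005 0.644  0.2304] shift [-0.4031 -0.2872  0.0009] rot [-0.09  0.04 39.71] F [ 0.1 -0.3 -0.2]
t 0.1 eef [0.2005 0.644  0.2304] shift [-0.5937 -0.7985  0.0718] rot [-7.000e-02  7.000e-02  8.531e+01] F [ 0.1 -0.3 -0.2]
```

arm_command:
  commands: [-0.05,-0.035,0,0,0,5,1,-0.1,-0.07,0,0,0,10,1,-0.15,-0.105,0,0,0,15,1,-0.2,-0.14,0,0,0,20,1,-0.25,-0.175,0,0,0,25,1,-0.3,-0.21,0,0,0,30,1,-0.35,-0.25,0,0,0,35,1,-0.4,-0.285,0,0,0,40,1]

```text
t: 0.9
eef_pos: [0.444, 0.3246, 0.2312]
tool_rot: [-0.0, 0.481, 0.877, -0.0]
contact_force: [0.8, 0.8, -0.0]
gripper_width: 1.002
grasp_force: 0.0
```

```bash
python3 - <<'E'
from h import *
plan([.53,-.295,.16],-12.6)
E
```

```text
t 0.9 eef [0.444  0.3246 0.2312] shift [-0.5688 -0.2605  0.0712] rot [-2.000e-02  0.000e+00  4.511e+01] F [ 0.8  0.8 -0. ]
```

arm_command:
  commands: [-0.04,-0.02,0,0,0,4,1,-0.08,-0.04,0,0,0,8,1,-0.125,-0.06,0,0,0,12,1,-0.17,-0.08,0,0,0,16,1,-0.21,-0.1,0,0,0,20,1,-0.25,-0.12,0,0,0,24,1,-0.3,-0.14,0,0,0,28,1,-0.34,-0.16,0,0,0,30,1]

```text
t: 1.7
eef_pos: [0.4925, -0.0477, 0.2314]
tool_rot: [0.0, 0.691, 0.723, 0.0]
contact_force: [0.3, 0.6, -0.8]
gripper_width: 1.003
grasp_force: 0.0
```

arm_command:
  commands: [0,0,0,0,0,0,1,0,0,0,0,0,0,1,0,0,0,0,0,0,1]

```text
t: 2.0
eef_pos: [0.4922, -0.0447, 0.231]
tool_rot: [-0.0, 0.69, 0.724, -0.0]
contact_force: [-0.3, 0.9, -0.4]
gripper_width: 0.998
grasp_force: 0.0
```

```bash
python3 - <<'E'
from h import *
plan([.53,-.295,.16],-12.6)
E
```

```text
t 2.0 eef [ 0.4922 -0.0447  0.231 ] shift [-0.2519  0.0255  0.0708] rot [-0.04 -0.02 15.41] F [-0.3  0.9 -0.4]
```

arm_command:
  commands: [-0.045,0.005,0,0,0,4,1,-0.09,0.01,0,0,0,8,1,-0.135,0.015,0.02,0,0,12,1,-0.18,0.02,0.04,0,0,15.4,1,-0.22,0.024,0.06,0,0,15.4,1,-0.252,0.0255,0.071,0,0,15.4,1,-0.252,0.0255,0.071,0,0,15.4,1,-0.252,0.0255,0.071,0,0,15.4,1]

```text
t: 2.8
eef_pos: [0.5301, -0.2952, 0.1596]
tool_rot: [-0.001, 0.781, 0.625, -0.0]
contact_force: [-0.2, 0.8, 1.1]
gripper_width: 1.001
grasp_force: 0.0
```

```bash
python3 - <<'E'
from h import *
snap('wrist','w1.png')
plan([.53,-.295,.02],-12.6)
# project offcut/jig estimate into wrist view
d=np.load('pics/w1.png.npz');img=cv2.imread('pics/w1.png');Pi=np.linalg.inv(d['P'])
def pr(p):
    q=d['K']@(Pi@np.r_[p,1])[:3];return tuple(np.int32(q[:2]/q[2]))
a=np.radians(-14.0)
A=[(s*.07*np.cos(a)-t*.0225*np.sin(a),s*.07*np.sin(a)+t*.0225*np.cos(a)) for s,t in((1,1),(1,-1),(-1,-1),(-1,1))]
cv2.polylines(img,[np.array([pr(np.r_[j2w(-.1315+x,-.0092+y),.044]) for x,y in A])],True,(0,255,0),1)
cv2.polylines(img,[np.array([pr(np.r_[j2w(x,y),.012]) for x,y in((-.225,.08),(-.225,-.08),(.225,-.08),(.225,.08))])],True,(255,0,255),1)
cv2.polylines(img,[np.array([pr(np.r_[j2w(x,y),.032]) for x,y in((.035,.0255),(.2,.0255),(.2,-.0255),(.035,-.0255))])],True,(255,0,0),1)
cv2.imwrite('pics/w1o.png',img)
E
```

```text
t 2.85 eef [ 0.5306 -0.2943  0.16  ] shift [-0.001  -0.0003  0.14  ] rot [-0.04 -0.08  0.05] F [ 0.2 -0.  -0.3]
```

View pics/w1o.png

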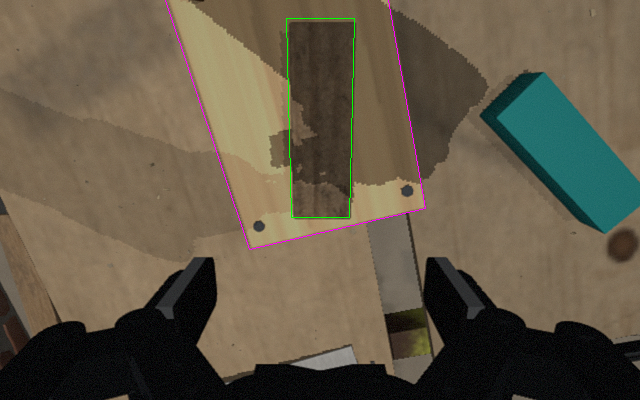

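The wrist view shows the offcut (green outline, px 287–355 × 18–218) and the board edges (magenta) matching my estimates to a few pixels. Going down to grasp.

arm_command:
  commands: [0,0,0.03,0,0,0,1,0,0,0.065,0,0,0,1,0,0,0.1,0,0,0,1,0,0,0.125,0,0,0,1,0,0,0.137,0,0,0,1,0,0,0.137,0,0,0,1,0,0,0.137,0,0,0,1]
  force: 25

```text
t: 3.55
eef_pos: [0.5309, -0.296, 0.0245]
tool_rot: [0.001, 0.781, 0.625, 0.001]
contact_force: [-0.8, -0.1, 0.8]
gripper_width: 0.998
grasp_force: 0.0
```

arm_command:
  commands: [0,0,0,0,0,0,0.4,0,0,0,0,0,0,0.4,0,0,0,0,0,0,0.4,0,0,0,0,0,0,0.4,0,0,0,0,0,0,0.4,0,0,0,0,0,0,0.4,0,0,0,0,0,0,0.4,0,0,0,0,0,0,0.4]

```text
t: 4.35
eef_pos: [0.5305, -0.2967, 0.0243]
tool_rot: [0.001, 0.781, 0.625, 0.001]
contact_force: [-1.8, 1.3, 7.3]
gripper_width: 0.518
grasp_force: 26.4
```

```bash
python3 - <<'E'
from h import *
a=np.radians(-14)
# offcut straight; grip 50 mm behind centre; straighten in place
x,y=w2j(get_obs()['eef_pos']);print(x,y)
for X in(-.18,-.1,-.045): plan([*j2w(X,0),get_obs()['eef_pos'][2]],91.45-90)
E
```

```text
-0.18141067555945006 0.002712459138536016
t 4.35 eef [ 0.5305 -0.2967  0.0243] shift [0.002  0.0023 0.    ] rot [  0.09  -0.   -14.15] F [-1.8  1.3  7.3]
t 4.35 eef [ 0.5305 -0.2967  0.0243] shift [ 0.0796 -0.0173 -0.    ] rot [  0.09  -0.   -14.15] F [-1.8  1.3  7.3]
t 4.35 eef [ 0.5305 -0.2967  0.0243] shift [ 0.1329 -0.0307 -0.    ] rot [  0.09  -0.   -14.15] F [-1.8  1.3  7.3]
```

arm_command:
  commands: [0.001,0.001,0,0,0,-4,0.4,0.002,0.002,0,0,0,-8,0.4,0.002,0.002,0,0,0,-12,0.4,0.002,0.002,0,0,0,-14.1,0.4,0.02,-0.002,0,0,0,-14.1,0.4,0.04,-0.007,0,0,0,-14.1,0.4,0.055,-0.011,0,0,0,-14.1,0.4,0.055,-0.011,0,0,0,-14.1,0.4]

```text
t: 5.15
eef_pos: [0.532, -0.2393, 0.0243]
tool_rot: [0.001, 0.698, 0.716, 0.001]
contact_force: [-0.8, 3.3, 9.5]
gripper_width: 0.525
grasp_force: 26.7
```

```bash
python3 - <<'E'
from h import *
for X in(-.1,-.045): plan([*j2w(X,0),get_obs()['eef_pos'][2]],91.45-90)
snap('wrist','w2.png');snap('top','t2.png')
d=np.load('pics/t2.png.npz')
a=cv2.imread('pics/t2.png')[175:260,255:430];a=cv2.resize(a,None,fx=3.5,fy=3.5)
b=cv2.imread('pics/w2.png')[:280]
b=cv2.resize(b,(612,268));cv2.imwrite('pics/c2.png',np.vstack([a[:,:612],b]))
E
```

```text
t 5.15 eef [ 0.532  -0.2393  0.0243] shift [ 0.0241 -0.0003 -0.    ] rot [0.09 0.   0.02] F [-0.8  3.3  9.5]
t 5.15 eef [ 0.532  -0.2393  0.0243] shift [ 0.0791 -0.0003 -0.    ] rot [0.09 0.   0.02] F [-0.8  3.3  9.5]
```

View pics/c2.png

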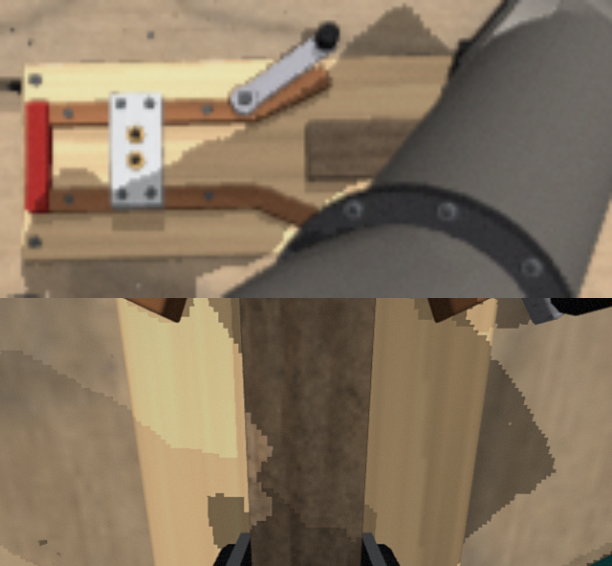

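The offcut is straight and central: in the wrist view its edges (250→240 and 362→375) are symmetric in the board. Feeding into the channel.

arm_command:
  commands: [0.015,0,0,0,0,0,0.4,0.03,0,0,0,0,0,0.4,0.045,0,0,0,0,0,0.4,0.06,0,0,0,0,0,0.4,0.072,0,0,0,0,0,0.4,0.078,0,0,0,0,0,0.4,0.078,0,0,0,0,0,0.4]

```text
t: 5.95
eef_pos: [0.5301, -0.1624, 0.0243]
tool_rot: [0.001, 0.698, 0.716, 0.0]
contact_force: [-0.7, -2.2, 8.3]
gripper_width: 0.517
grasp_force: 26.8
```

```bash
python3 - <<'E'
from h import *
snap('wrist','w3.png');snap('scene','s3.png')
print(w2j(get_obs()['eef_pos']))
b=cv2.resize(cv2.imread('pics/w3.png'),(560,350))
a=cv2.resize(cv2.imread('pics/s3.png')[180:320,220:440],(393,250))
o=np.zeros((600,560,3),np.uint8);o[:350]=b;o[350:,:393]=a;cv2.imwrite('pics/c3.png',o)
E
```

```text
[-0.04713279 -0.00036723]
```

View pics/c3.png

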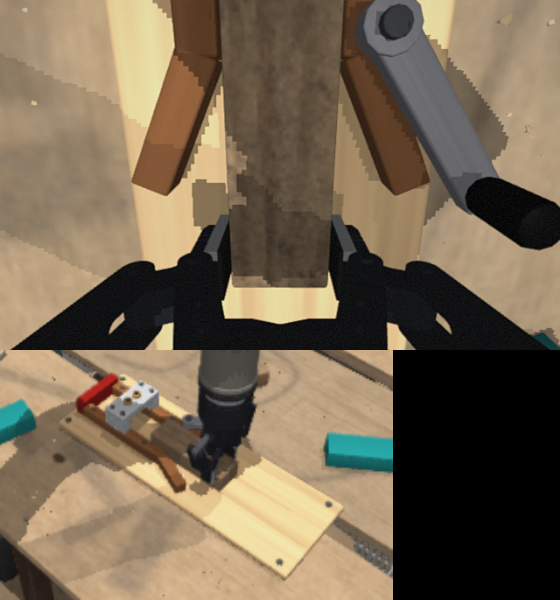

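The offcut's nose is inside the channel with clearance on both sides, and its rear end is at wrist px (280,285). Next I release, go behind it, close the fingers and push.

arm_command:
  commands: [0,0,0,0,0,0,1,0,0,0,0,0,0,1,0,0,0,0,0,0,1,0,0,0,0,0,0,1,0,0,-0.02,0,0,0,1,0,0,-0.06,0,0,0,1,-0.03,0,-0.06,0,0,0,1,-0.06,0,-0.06,0,0,0,1]

```text
t: 6.85
eef_pos: [0.5319, -0.2219, 0.0844]
tool_rot: [0.001, 0.697, 0.717, 0.001]
contact_force: [-0.2, -0.1, 0.0]
gripper_width: 1.003
grasp_force: 0.0
```

arm_command:
  commands: [0,0,0,0,0,0,0,0,0,0,0,0,0,0,0,0,0,0,0,0,0,0,0,0,0,0,0,0,0,0,0,0,0,0,0,0,0,0,0,0,0,0,0,0,0,0,0,0,0,0,0,0,0,0,0,0]

```text
t: 7.65
eef_pos: [0.5307, -0.2223, 0.0833]
tool_rot: [-0.0, 0.698, 0.716, 0.0]
contact_force: [-0.7, 0.2, -0.4]
gripper_width: -0.0
grasp_force: 0.0
```

```bash
python3 - <<'E'
from h import *
o=get_obs();print(w2j(o['eef_pos']),o['gripper_width'])
plan([*j2w(-.105,0),.024],1.45)
E
```

```text
[-0.10697973  0.00056503] -0.0004552732840526633
t 7.65 eef [ 0.5307 -0.2223  0.0833] shift [0.002  0.0006 0.0593] rot [-0.   -0.   -0.03] F [-0.7  0.2 -0.4]
```

Lower, then push up to near home.

arm_command:
  commands: [0,0,0.03,0,0,0,0,0,0,0.059,0,0,0,0,0,0,0.059,0,0,0,0,0.015,0,0.059,0,0,0,0,0.03,0,0.059,0,0,0,0,0.045,0,0.059,0,0,0,0,0.06,0,0.059,0,0,0,0]

```text
t: 8.35
eef_pos: [0.5302, -0.161, 0.0255]
tool_rot: [0.001, 0.698, 0.716, 0.001]
contact_force: [-0.3, -2.1, 2.1]
gripper_width: -0.001
grasp_force: 1.0
```

arm_command:
  commands: [0.013,0,0,0,0,0,0,0.026,0,0,0,0,0,0,0.039,0,0,0,0,0,0,0.052,0,0,0,0,0,0,0.065,0,0,0,0,0,0,0.075,0,0,0,0,0,0,0.082,0,0,0,0,0,0,0.082,0,0,0,0,0,0]

```text
t: 9.15
eef_pos: [0.527, -0.0787, 0.024]
tool_rot: [-0.001, 0.698, 0.716, 0.0]
contact_force: [0.3, -0.9, -0.7]
gripper_width: 0.0
grasp_force: 0.0
```

```bash
python3 - <<'E'
from h import *
o=get_obs();print(w2j(o['eef_pos']),o['contact_force'])
plan([*j2w(.049,0),.024],1.45)
snap('wrist','w4.png');snap('scene','s4.png')
b=cv2.resize(cv2.imread('pics/w4.png'),(560,350))
a=cv2.resize(cv2.imread('pics/s4.png')[180:270,240:380],(389,250),interpolation=cv2.INTER_CUBIC)
o=np.zeros((600,560,3),np.uint8);o[:350]=b;o[350:,:389]=a;cv2.imwrite('pics/c4.png',o)
E
```

```text
[0.03660059 0.00064829] [ 0.30476021 -0.89534333 -0.68026117]
t 9.15 eef [ 0.527  -0.0787  0.024 ] shift [0.0124 0.0007 0.0001] rot [-0.05 -0.06  0.06] F [ 0.3 -0.9 -0.7]
```

View pics/c4.png

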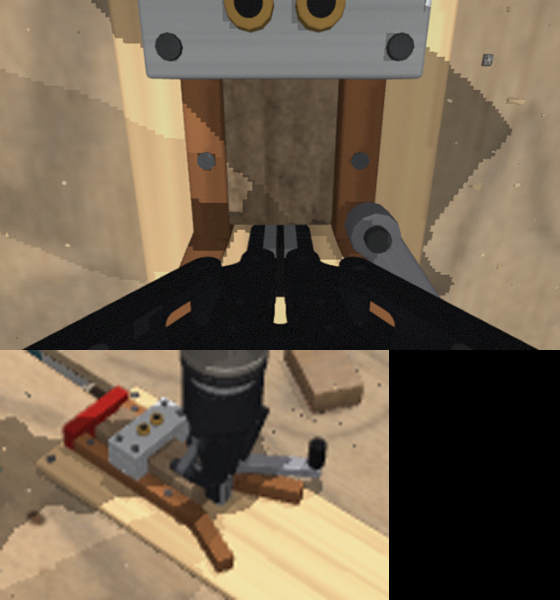

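The offcut is under the bridge and in contact with the fingers at px (280,225), about 12 mm short of home. Pushing slowly while watching the force.

arm_command:
  commands: [0.003,0.0005,0,0,0,0,0,0.006,0.0005,0,0,0,0,0,0.009,0.0005,0,0,0,0,0,0.011,0.0005,0,0,0,0,0,0.012,0.0005,0,0,0,0,0,0.012,0.0005,0,0,0,0,0]

```text
t: 9.85
eef_pos: [0.5274, -0.0681, 0.0243]
tool_rot: [-0.0, 0.698, 0.716, 0.0]
contact_force: [0.2, -0.7, 0.7]
gripper_width: -0.002
grasp_force: 0.0
```

arm_command:
  commands: [0.001,0,0,0,0,0,0,0.002,0,0,0,0,0,0,0.002,0,0,0,0,0,0]

```text
t: 10.15
eef_pos: [0.5275, -0.0666, 0.0243]
tool_rot: [0.0, 0.698, 0.716, -0.0]
contact_force: [0.1, -1.6, -0.8]
gripper_width: 0.005
grasp_force: 0.6
```

arm_command:
  commands: [0.001,0,0,0,0,0,0,0.002,0,0,0,0,0,0,0.003,0,0,0,0,0,0,0.003,0,0,0,0,0,0]

```text
t: 10.55
eef_pos: [0.5276, -0.0665, 0.0246]
tool_rot: [0.002, 0.699, 0.715, -0.001]
contact_force: [0.1, -8.3, -0.3]
gripper_width: -0.002
grasp_force: 4.4
```

arm_command:
  commands: [0.001,0,0,0,0,0,0,0.002,0,0,0,0,0,0,0.002,0,0,0,0,0,0]

```text
t: 10.85
eef_pos: [0.5276, -0.0665, 0.0247]
tool_rot: [0.003, 0.7, 0.714, -0.001]
contact_force: [0.9, -12.7, -0.8]
gripper_width: 0.002
grasp_force: 6.7
```

The force rose to 12.7 N with no further motion, so the offcut is home. Retreat and go over the knob.

arm_command:
  commands: [-0.01,0,0,0,0,0,0,-0.03,0,0,0,0,0,0,-0.03,0,-0.03,0,0,0,0,-0.03,0,-0.07,0,0,0,0,-0.03,0,-0.115,0,0,0,0.5,-0.04,0.02,-0.115,0,0,0,1,-0.06,0.05,-0.115,0,0,0,1,-0.07,0.085,-0.115,0,0,0,1]
  force: 20

```text
t: 11.65
eef_pos: [0.6144, -0.1301, 0.1401]
tool_rot: [-0.0, 0.699, 0.716, 0.001]
contact_force: [1.7, 1.0, 0.2]
gripper_width: 0.679
grasp_force: 0.0
```

arm_command:
  commands: [0,0,0,0,0,0,1,0,0,0,0,0,0,1,0,0,0,0,0,0,1]

```text
t: 11.95
eef_pos: [0.6128, -0.1288, 0.1388]
tool_rot: [-0.001, 0.698, 0.716, -0.0]
contact_force: [0.2, 0.5, -0.0]
gripper_width: 0.999
grasp_force: 0.0
```

```bash
python3 - <<'E'
from h import *
o=get_obs();print(w2j(o['eef_pos']),o['gripper_width'])
th=2.168;k=np.array([.045-.08*np.sin(th),-.04+.08*np.cos(th)]);print(k)
plan([*j2w(*k),.053],1.45)
snap('wrist','w5.png');d=np.load('pics/w5.png.npz');img=cv2.imread('pics/w5.png');Pi=np.linalg.inv(d['P'])
def pr(p):
    q=d['K']@(Pi@np.r_[p,1])[:3];return tuple(int(v) for v in q[:2]/q[2])
for z in(.045,.076):cv2.circle(img,pr(np.r_[j2w(*k),z]),4,(0,255,0),-1)
for x,y,z in((.06,.0225,.044),(.06,-.0225,.044),(.2,.0225,.012),(.2,-.0225,.012)):cv2.circle(img,pr(np.r_[j2w(x,y),z]),3,(255,0,255),-1)
cv2.imwrite('pics/w5o.png',img)
E
```

```text
[-0.01560484 -0.0838562 ] 0.9991634987759115
[-0.0211529  -0.08498659]
t 11.95 eef [ 0.6128 -0.1288  0.1388] shift [-0.0056  0.0013  0.0858] rot [-0.1  -0.06 -0.03] F [ 0.2  0.5 -0. ]
```

View pics/w5o.png

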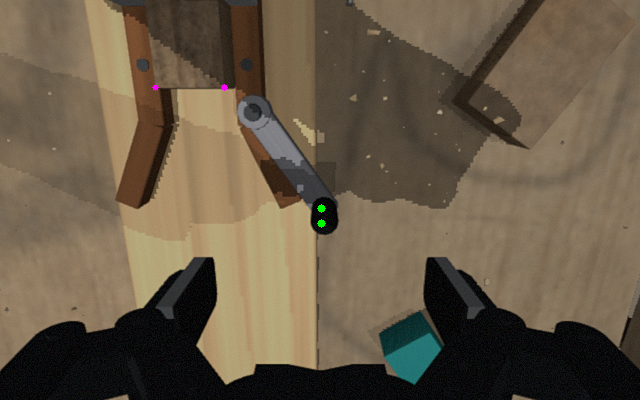

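The offcut's rear edge (row 88) is at the expected home line (magenta dots), and the knob at (322,215) matches the estimate. Descending on the knob.

arm_command:
  commands: [-0.004,0.001,0.02,0,0,0,1,-0.0055,0.001,0.05,0,0,0,1,-0.0055,0.001,0.075,0,0,0,1,-0.0055,0.001,0.085,0,0,0,1,-0.0055,0.001,0.085,0,0,0,1]

```text
t: 12.5
eef_pos: [0.6137, -0.1342, 0.0532]
tool_rot: [-0.001, 0.698, 0.716, -0.001]
contact_force: [-0.0, -0.5, 0.3]
gripper_width: 0.998
grasp_force: 0.0
```

arm_command:
  commands: [0,0,0,0,0,0,0.1,0,0,0,0,0,0,0.1,0,0,0,0,0,0,0.1,0,0,0,0,0,0,0.1,0,0,0,0,0,0,0.1,0,0,0,0,0,0,0.1,0,0,0,0,0,0,0.1,0,0,0,0,0,0,0.1]

```text
t: 13.3
eef_pos: [0.6155, -0.1349, 0.0548]
tool_rot: [0.0, 0.698, 0.716, 0.0]
contact_force: [-0.8, -0.3, 5.4]
gripper_width: 0.2
grasp_force: 21.9
```

```bash
python3 - <<'E'
from h import *
o=get_obs();k=w2j(o['eef_pos']);print(k,o['contact_force'],o['eef_pos'][2],o['grasp_force'])
for th in np.arange(2.168,-.13,-.14):
    p=np.array([.045-.08*np.sin(th),-.04+.08*np.cos(th)])-k;print(round(th,3),round(p[0],4),round(-p[1],4))
E
```

```text
[-0.02177182 -0.08633421] [-0.83714665 -0.33601303  5.39872876] 0.054801660101562816 21.947085857391357
2.168 0.0006 -0.0013
2.028 -0.005 -0.011
1.888 -0.0092 -0.0214
1.748 -0.012 -0.0322
1.608 -0.0132 -0.0434
1.468 -0.0128 -0.0545
1.328 -0.0109 -0.0656
1.188 -0.0074 -0.0762
1.048 -0.0025 -0.0863
0.908 0.0037 -0.0956
0.768 0.0112 -0.1039
0.628 0.0198 -0.1111
0.488 0.0293 -0.117
0.348 0.0395 -0.1215
0.208 0.0503 -0.1246
0.068 0.0613 -0.1261
-0.072 0.0725 -0.1261
```

arm_command:
  commands: [-0.005,-0.011,0,0,0,0,0.1,-0.0092,-0.0214,0,0,0,0,0.1,-0.012,-0.0322,0,0,0,0,0.1,-0.0132,-0.0434,0,0,0,0,0.1,-0.0128,-0.0545,0,0,0,0,0.1,-0.0109,-0.0656,0,0,0,0,0.1,-0.0074,-0.0762,0,0,0,0,0.1,-0.0025,-0.0863,0,0,0,0,0.1]

```text
t: 14.1
eef_pos: [0.5288, -0.1393, 0.0547]
tool_rot: [0.001, 0.698, 0.716, 0.0]
contact_force: [1.9, -2.8, 4.2]
gripper_width: 0.201
grasp_force: 22.1
```

```bash
python3 - <<'E'
from h import *
o=get_obs();k=w2j(o['eef_pos']);print(k,o['contact_force'],o['gripper_width'],o['grasp_force'])
v=k-[.045,-.04];print(np.linalg.norm(v),np.arctan2(-v[0],v[1]))
for th in np.arange(1.048,-.1,-.14):
    p=np.array([.045-.08*np.sin(th),-.04+.08*np.cos(th)])-k;print(round(th,3),round(p[0],4),round(-p[1],4))
E
```

```text
[-0.02398185  0.00038126] [ 1.8933478  -2.83440969  4.20030727] 0.20125065338262707 22.066186666488647
0.07993210099558998 1.0411890348727046
1.048 -0.0003 0.0004
0.908 0.0059 -0.0088
0.768 0.0134 -0.0172
0.628 0.022 -0.0244
0.488 0.0315 -0.0303
0.348 0.0417 -0.0348
0.208 0.0525 -0.0379
0.068 0.0635 -0.0394
-0.072 0.0747 -0.0394
```

Tracking well; continue towards closed.

arm_command:
  commands: [0.006,-0.0088,0,0,0,0,0.1,0.0134,-0.0172,0,0,0,0,0.1,0.022,-0.0244,0,0,0,0,0.1,0.0315,-0.0303,0,0,0,0,0.1,0.0417,-0.0348,0,0,0,0,0.1,0.0525,-0.0379,0,0,0,0,0.1,0.0635,-0.0394,0,0,0,0,0.1,0.068,-0.0395,0,0,0,0,0.1]

```text
t: 14.9
eef_pos: [0.4881, -0.0718, 0.0544]
tool_rot: [0.001, 0.698, 0.716, -0.0]
contact_force: [5.4, -15.3, 1.2]
gripper_width: 0.198
grasp_force: 22.0
```

arm_command:
  commands: [0.001,0,0,0,0,0,0.1,0.002,0,0,0,0,0,0.1,0.003,0,0,0,0,0,0.1,0.004,0,0,0,0,0,0.1,0.004,0,0,0,0,0,0.1]

```text
t: 15.4
eef_pos: [0.4881, -0.0719, 0.0544]
tool_rot: [0.003, 0.699, 0.715, -0.001]
contact_force: [5.9, -12.6, -0.9]
gripper_width: 0.196
grasp_force: 21.9
```

```bash
python3 - <<'E'
from h import *
o=get_obs();k=w2j(o['eef_pos']);print(k,o['contact_force'],o['gripper_width'],o['grasp_force'])
v=k-[.045,-.04];print(np.linalg.norm(v),np.arctan2(-v[0],v[1]))
E
```

```text
[0.04437833 0.03940446] [  5.85153527 -12.59435166  -0.91670882] 0.19577978742867522 21.882716417312622
0.079406892939005 0.007829052311725706
```

Hard stop reached (12–15 N, angle about 0). Release and rise.

arm_command:
  commands: [-0.003,0,0,0,0,0,0.1,-0.003,0,0,0,0,0,0.9,-0.003,0,0,0,0,0,0.9,-0.003,0,0,0,0,0,0.9,-0.003,0,0,0,0,0,0.9,-0.003,0,-0.03,0,0,0,0.9,-0.003,0,-0.07,0,0,0,0.9,-0.003,0,-0.11,0,0,0,0.9]

```text
t: 16.2
eef_pos: [0.4866, -0.0713, 0.1649]
tool_rot: [-0.001, 0.698, 0.716, -0.001]
contact_force: [1.5, -0.3, -0.2]
gripper_width: 0.901
grasp_force: 0.0
```

arm_command:
  commands: [-0.04,0,-0.04,0,0,0,0.9,-0.08,0,-0.07,0,0,0,0.9,-0.08,0,-0.07,0,0,0,0.9]

```text
t: 16.5
eef_pos: [0.4907, -0.1567, 0.2383]
tool_rot: [0.003, 0.7, 0.714, 0.002]
contact_force: [0.2, -0.6, 0.2]
gripper_width: 0.897
grasp_force: 0.0
```

```bash
python3 - <<'E'
from h import *
snap('wrist','w6.png');snap('scene','s6.png');d=np.load('pics/w6.png.npz');img=cv2.imread('pics/w6.png');Pi=np.linalg.inv(d['P'])
def pr(p):
    q=d['K']@(Pi@np.r_[p,1])[:3];return tuple(int(v) for v in q[:2]/q[2])
cv2.circle(img,pr(np.r_[j2w(.045,.04),.076]),3,(0,255,0),-1)
for x,y,z in((.06,.0225,.044),(.06,-.0225,.044),(.2,.0225,.044),(.2,-.0225,.044)):cv2.circle(img,pr(np.r_[j2w(x,y),z]),3,(255,0,255),-1)
b=cv2.resize(img,(560,350));a=cv2.resize(cv2.imread('pics/s6.png')[180:270,240:380],(389,250),interpolation=cv2.INTER_CUBIC)
o=np.zeros((600,560,3),np.uint8);o[:350]=b;o[350:,:389]=a;cv2.imwrite('pics/c6.png',o)
E
```

```text
(no output)
```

View pics/c6.png

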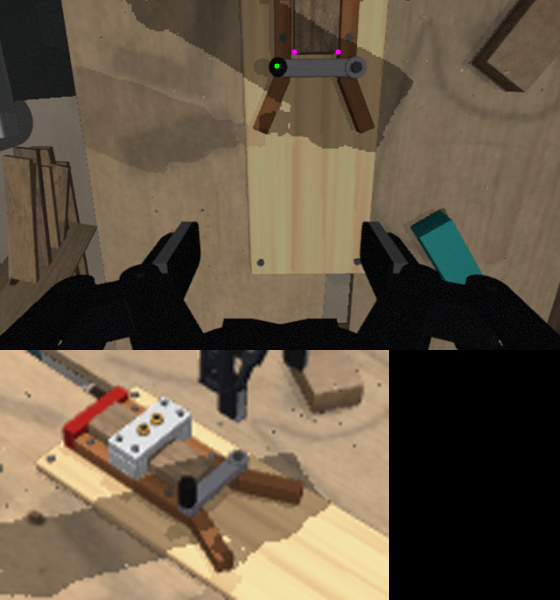

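The latch lies straight across at row 67, with the knob on the closed mark. The offcut's rear edge is at the home line, and the arm is clear of everything. Handing in.

```bash
python3 -c "
from h import *
print(hand_in())"
```

```text
the job is handed in; nothing more can be done
None
```

The offcut is home against the red stop and the latch is fully closed behind it; I handed the job in after about 16.6 s of robot time, with the arm clear and the bystander tools never touched.

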